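# Seat a strip in the clamping jig and throw the cam lever

### The arm

A 6-joint arm with a two-finger parallel gripper is mounted at the origin on a cart in front of the work surface, level with it; the furniture and walls round the work are solid. World frame = base frame: x ahead of the robot, y to its left, z up, the work surface at z = 0. Lengths are in m, angles in rad, forces in N, time in s.
With the tool pointing down it reaches from about 0.25 to 0.725 m from the base axis. Payload 9.7 kg.
Tool frame: the origin (TCP) lies at the very end of the fingers, on their centre line; the grasp point (between the pads) lies 19 mm behind it; z points along the fingers, y is the line along which they close (so a half turn about z gives the same grasp; the last joint's range is limited). The gripper opens to 85 mm and grips with 20 to 120 N. Pads are 22 mm wide; open, the fingers measure 114 mm over their backs; the gripper's body (76 mm by 85 mm) begins 54 mm behind the grasp point. The pads swing forward as they close: fully open they stand 13 mm farther back than shut.
Start: joints at [-1.312, 0.087, 0.176, 1.66, 0, 1.571], TCP at [0.141, -0.532, 0.209] pointing down, gripper open.
Joint ranges: [-3.13, 3.13], [-0.85, 1.81], [-1.15, 1.24], [-2.2, 2.28], [-1.44, 1.52], [-3.14, 3.14]. Speed limits (rad/s): [2.22, 2.22, 2.57, 3.14, 3.14, 3.14].

### API

Orientations are given as a unit quaternion [x, y, z, w].
In Python, from bench import monitor, eyes, arm gives the robot as it stands. The module is installed in compiled form; this text tells all that it offers.
- The arm moves only by the shell command python3 -m pendant 'ROWS' [OPENING] [FORCE]. ROWS is JSON, a list of rows, each an object with "translation": the shift along the tool's x, y, z in m, a list of three; "roll": the turn about the tool's z in degrees. A call has 1 to 20 rows; each row is the pose to reach, as a shift and turn from the pose commanded when the call began, along the tool's axes at that moment; what a row does not reach only later rows make up. A row lasts 1/8 s, in which the tool goes at most 62.5 mm and 10.7 degrees, less where a joint would pass 70% of its speed; a pose out of reach is approached as far as the arm can. A call with a gripper value outside its range is refused whole. OPENING is the closure in counts, from 0 (fully open) to 255 (shut), set as the call begins (- or left out, the last holds). The fingers move at their own pace and stop on an object; FORCE is the grip in N (left out, the last holds). Time passes only in rows, so rows that repeat a pose let the fingers close. It gives the time, the measured TCP pose, the force, the opening and the grip force at its end, in the units of the state.
- monitor.observe(): the state, without advancing time (a new reading comes with each control period).
- eyes.grab_frame(name): name is "scene" or "top"; returns the picture (480x640x3 uint8, red, green, blue); there is no depth.
- eyes.camera_model(name): a dict with "fx", "fy", "cx", "cy" (pixels), "extrinsics" (4x4, takes a point from world to camera coordinates). Camera axes: x right, y down, z forward; pixel columns grow to the right and rows downward; lengths in m; the calibration is good to about 2 mm. A picture is of the moment at which its call begins. camera_model takes no time and is no camera call.
- arm.finish_job(): hands the job in; it is judged then, once.
The state is a dict: "clock": time; "qpos": joint angles; "qvel": joint speeds; "joint_efforts": joint torques, N m; "tool_pos": TCP position; "tool_rot": TCP orientation; "force": force on the tool from outside, world axes, zero at the start; "ft_torque": the same for the moment, N m; "grip_width": finger opening in m; "finger_force": force on a finger pad.
Only numpy, scipy, OpenCV 4.12 (cv2) and the standard library are available. Lean on these libraries where they do the work, as an engineer would, in place of code of your own. Each camera call takes 0.05 s, during which the arm holds its last target. There are 200 camera calls.

### The job

Slide the wooden strip lying in the clamping jig along the fence until its end sits snug against the rubber-faced end stop; then throw the cam lever past dead centre so that it snaps home and clamps the strip there. Feel your way: never press the strip on the stop, or push the lever, with more than 25 N, and leave the other things on the bench where they are.

Things in the scene. Friction and masses are not known exactly. Their poses are not given: they have to be found in the camera images.
- jig: Clamping jig screwed to the bench: plywood base 18 mm thick, x -115 to 95, y -160 to 160 mm, with a wooden fence 26 mm high along y on the robot's side (inner face at x = -92). Origin: on the bench under its middle; z up; at yaw 0 (it lies within 0.25 rad of that) its x points away from the robot and y to the robot's left.
- stop_track (a point): Point on the jig's base (x = -66.5, y = 75 mm) at the start of the end stop's track. The end stop, a wooden block 24 mm high, 41 mm wide with a black rubber face that looks to the jig's -y and a screw knob on top (38 mm over the base), has been set by hand: its face lies 0 to 25 mm beyond this point towards +y. That setting is NOT measured: find it by feel or sight. It stays put under 25 N.
- pad_rest (a point): Middle of the clamping pad's rubber face when the lever is at 0 (fixed point of the jig: x = -37, y = 0, 31 mm above the bench). The pad, 42 mm wide and 20 mm high, is carried on springs by a wooden shoe and moves to the jig's -x as the lever is thrown, pressing the strip on the fence.
- strip: Loose planed wooden strip, 46 (x) x 150 (y) x 30 mm (z), 0.18 to 0.33 kg, lying flat on the jig's base in the channel between fence and pad, its length along the jig's y, its upper face 48 mm above the bench. Origin: centre of its underside. It starts 35 to 80 mm short of the end stop and 0.5 to 2.5 mm off the fence, and slides with 1 to 2 N. Its free end at -y can be pushed with shut fingers.
- cam_lever (a joint): Cam lever's angle about its vertical pivot, rad: 0 = open (along the jig's +x), counter-clockwise from above to the hard end at 1.65 (along +y). Starts at 0 to 0.15. Nearly free to about 0.6, where the pad meets the strip; then springs resist with up to about 6 N at the knob until dead centre at 1.35. Let go before that it springs back; past it, it snaps to its end and stays.
- lever_knob (a point): Middle of the black upright round knob at the end of the lever, 77 mm above the bench: knob 22 mm diameter, from 56 to 98 mm above the bench. The steel lever bar beneath it (18 mm wide) spans 46 to 56 mm above the bench.
- lever_pivot (a point): Pivot axis of the lever, at the height of the knob's middle: at x = 45, y = 0 mm in the jig's frame; the knob's axis runs on a circle of 95 mm radius round it. The pivot bolt's head is at most 66 mm above the bench.
- blue_jar: Bystander: glass jar with blue lid, 64 mm diameter, 88 mm high; origin at the centre of its underside.
- tape_measure: Bystander: tape measure 61 x 76 x 66 mm; origin at the centre of its underside.
- glue: Bystander: small glue bottle, 52 mm diameter, 131 mm high; origin at the centre of its underside.
- paste_pot: Bystander: small round white pot, 37 mm diameter, 20 mm high, standing on the jig's base in its far right (+x, -y) part; origin at the centre of its underside.
- pliers: Bystander: pliers 190 mm long, lying; origin at their underside.
- nail_tray: Bystander: wooden tray of nails 198 x 155 x 46 mm; origin at the centre of its underside.

How it is judged:
By the outcome, as a careful person would: the job done as asked, in the order asked, and still so for the second after the job is handed in, with the robot touching nothing.
It also fails if it takes over 53 s, if anything falls off the work surface, if the arm or the gripper's body presses on something with over 40 N, if the wrist force passes 120 N, or if a joint passes its speed limit or range.

## Working session

There is one attempt and no reset: what is moved stays moved. The work goes in short steps, Python scripts to look and compute and a shell command to move; the robot and the scene stay as the last step left them, time stands still between calls to the robot, and variables do not carry over. Pictures are saved under pics/ and viewed, at most 10 in all, crops included, and the job is handed in when it is done.

```bash
mkdir -p pics; python3 - <<'E'
from bench import monitor, eyes
import cv2,numpy as np
for n in ("top","scene"):
    f=eyes.grab_frame(n); cv2.imwrite(f"pics/{n}0.png",f[:,:,::-1])
    m=eyes.camera_model(n); print(n,m["fx"],m["cx"],m["cy"],np.round(m["extrinsics"],3).tolist())
print(monitor.observe())
E
```

```text
top 518.9602055215742 318.80642261367433 238.66499871635352 [[0.008, -1.0, 0.005, -0.059], [-0.984, -0.009, -0.181, 0.505], [0.181, -0.004, -0.984, 1.224], [0.0, 0.0, 0.0, 1.0]]
scene 607.1873940599147 319.9228795512194 234.98376390815162 [[-0.701, -0.713, 0.006, 0.309], [-0.556, 0.541, -0.631, 0.383], [0.446, -0.446, -0.776, 1.436], [0.0, 0.0, 0.0, 1.0]]
{'clock': 0.1, 'qpos': array([-1.31198297e+00,  8.74276768e-02,  1.75231136e-01,  1.65980199e+00,
       -8.86700325e-06,  1.57077844e+00]), 'qvel': array([ 2.20715729e-05, -9.26207780e-04,  3.29516122e-03, -1.68890404e-04,
       -4.26154773e-04, -1.96973469e-04]), 'joint_efforts': array([-8.01586502e-04, -5.21564984e+01,  4.65651762e+01,  1.60449726e-02,
       -1.17938222e-05, -8.32421620e-06]), 'tool_pos': array([ 0.14070327, -0.53146507,  0.20875067]), 'tool_rot': array([ 9.91637300e-01,  1.29054656e-01, -8.19604682e-05, -5.95502047e-04]), 'force': array([-0.15877099,  0.49278452, -0.30982668]), 'ft_torque': array([-0.04897297, -0.00029976, -0.02472761]), 'finger_force': 0.0, 'grip_width': 0.08566179776311142}
```

View pics/top0.png

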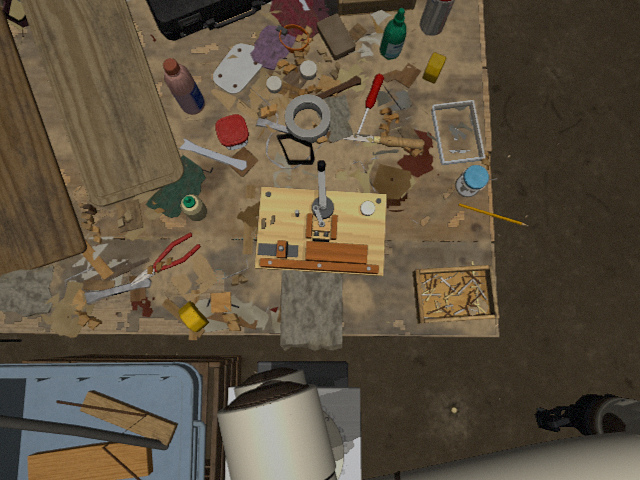

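View pics/scene0.png

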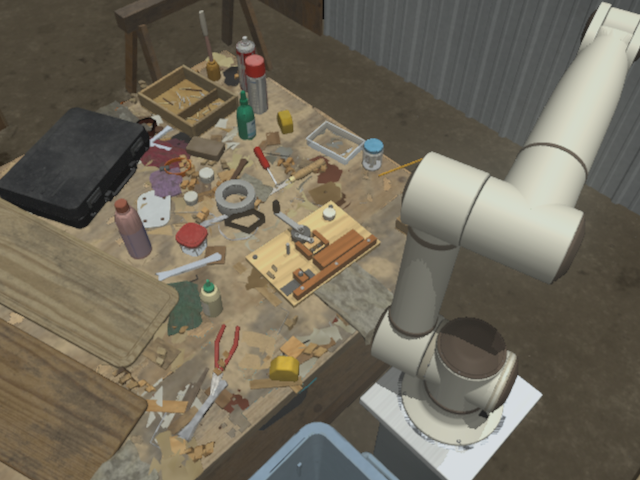

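The top view shows the jig at about (320,230): board corners near (261,187), (386,194), (384,274) and (256,268). The knob is at (321,165), the strip at about (305-368, 253), the stop at (282,249) and the paste pot at (367,208). I'll enlarge the jig next.

```bash
cat > h.py <<'E'
import numpy as np,cv2
from bench import eyes,monitor
def ray(n,px,z):
    m=eyes.camera_model(n);E=np.array(m["extrinsics"]);R=E[:3,:3];t=E[:3,3]
    d=R.T@np.array([(px[0]-m["cx"])/m["fx"],(px[1]-m["cy"])/m["fy"],1]);c=-R.T@t
    return c+d*(z-c[2])/d[2]
def proj(n,p):
    m=eyes.camera_model(n);E=np.array(m["extrinsics"]);q=E[:3,:3]@np.array(p)+E[:3,3]
    return np.array([m["fx"]*q[0]/q[2]+m["cx"],m["fy"]*q[1]/q[2]+m["cy"]])
def w(j,o,yaw): # jig point to world
    c,s=np.cos(yaw),np.sin(yaw);return np.array([o[0]+c*j[0]-s*j[1],o[1]+s*j[0]+c*j[1],j[2]])
E
python3 - <<'E'
from h import *
f=cv2.imread("pics/top0.png")
cv2.imwrite("pics/c1.png",cv2.resize(f[150:285,245:400],(775,675)[:2] if 0 else (685,597),interpolation=cv2.INTER_CUBIC))
hsv=cv2.cvtColor(f,cv2.COLOR_BGR2HSV); print(hsv[195,280],hsv[225,370],hsv[240,250],hsv[165,321])
C=[(261,187),(386,194),(384,274),(256,268)]
for c in C: print(ray("top",c,.018).round(4))
E
```

```text
[ 23 104 186] [ 21 111 190] [ 18 125 120] [170  25  31]
[0.6434 0.093  0.018 ]
[ 0.628  -0.2253  0.018 ]
[ 0.4235 -0.2172  0.018 ]
[0.4357 0.0995 0.018 ]
```

View pics/c1.png

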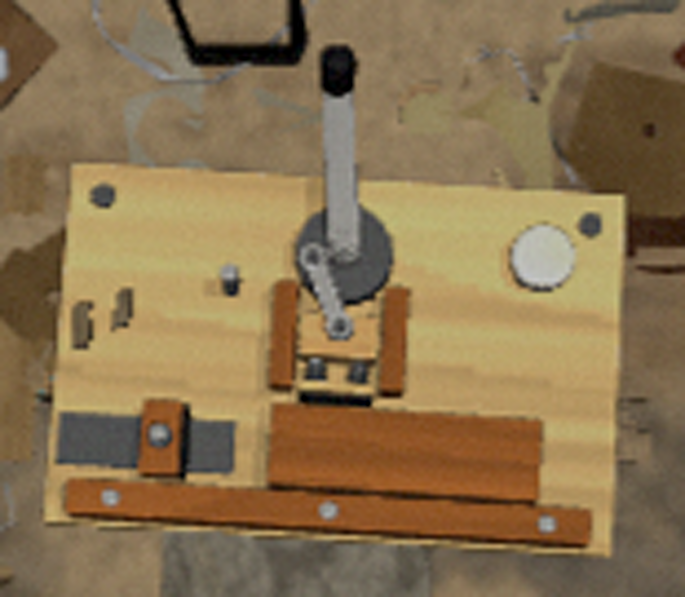

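The crop shows the base corners at (73,165), (625,195), (610,553) and (45,522). The strip's -y end is at about (541,420)-(536,500) and its +y end at (270,405). The stop's face is near (187,440), and the knob's top is at about (339,57).

```bash
python3 - <<'E'
from h import *
s=685/155
P=lambda x,y,z: ray("top",((x+.5)/s+245-.5,(y+.5)/s+150-.5),z)
W=np.array([P(*c,.018)[:2] for c in [(73,165),(625,195),(610,553),(45,522)]])
J=np.array([(95,160),(95,-160),(-115,-160),(-115,160)])/1e3
a=W-W.mean(0);b=J-J.mean(0)
yaw=np.arctan2((b[:,0]*a[:,1]-b[:,1]*a[:,0]).sum(),(a*b).sum())
c,sn=np.cos(yaw),np.sin(yaw);R=np.array([[c,-sn],[sn,c]])
o=W.mean(0)-R@J.mean(0); print("o",o.round(4),"yaw",yaw.round(4),"res",(W-o-J@R.T).round(4).tolist())
def tj(p): return (R.T@(p[:2]-o)*1e3).round(1)
for n,q in dict(strip_mTop=(541,420,.048),strip_mBot=(536,500,.048),strip_p1=(270,405,.048),strip_p2=(267,487,.048),stopR=(187,405,.042),stopR2=(184,475,.042),knobtop=(339,57,.098),knobbase=(338,83,.056),pot=(543,255,.038),fenceL=(66,480,.044),fenceR=(590,510,.044)).items(): print(n,P(*q).round(4),tj(P(*q)))
E
```

```text
o [ 0.5425 -0.0615] yaw -0.0482 res [[-0.0016, -0.0011], [-0.0011, 0.0005], [0.0017, 0.002], [0.001, -0.0013]]
strip_mTop [ 0.4916 -0.173   0.048 ] [ -45.5 -113.8]
strip_mBot [ 0.4471 -0.1698  0.048 ] [ -90.1 -112.8]
strip_p1 [ 0.4987 -0.0233  0.048 ] [-45.6  36.1]
strip_p2 [ 0.453  -0.0222  0.048 ] [-91.3  34.9]
stopR [0.4994 0.0229 0.042 ] [-47.2  82.2]
stopR2 [0.4601 0.0238 0.042 ] [-86.4  81.2]
knobtop [ 0.6829 -0.0596  0.098 ] [140.1   8.7]
knobbase [ 0.6818 -0.0595  0.056 ] [139.    8.8]
pot [ 0.5877 -0.1759  0.038 ] [  50.7 -112.1]
fenceL [0.4565 0.0885 0.044 ] [-93.2 145.7]
fenceR [ 0.4423 -0.1999  0.044 ] [ -93.4 -143. ]
```

```bash
cat >> h.py <<'E'
from scipy.spatial.transform import Rotation as Ro
O=(0.5425,-0.0615);YAW=-0.0482
def shift(j):
    s=monitor.observe();R=Ro.from_quat(s["tool_rot"])
    print("shift mm",(R.inv().apply(w(j,O,YAW)-s["tool_pos"])*1e3).round(1),"toolx yaw",np.degrees(np.arctan2(*R.as_matrix()[1::-1,0])).round(2))
def tj():
    s=monitor.observe();c,n=np.cos(YAW),np.sin(YAW);R=np.array([[c,-n],[n,c]])
    print("t",s["clock"].__round__(3),"TCP jig mm",(R.T@(s["tool_pos"][:2]-O)*1e3).round(1),"z",(s["tool_pos"][2]*1e3).round(1),"F jig",(R.T@s["force"][:2]).round(2),s["force"][2].round(2))
E
python3 - <<'E'
from h import *
shift([-.068,-.146,.12]); tj()
E
```

```text
shift mm [ 399.8 -232.7   89. ] toolx yaw 14.83
t 0.1 TCP jig mm [-378.7 -488.8] z 208.8 F jig [-0.18  0.48] -0.31
```

```bash
python3 -m pendant '[{"translation":[40,-23,0],"roll":2},{"translation":[0.04,-0.023,0],"roll":3}]' 999 ; python3 -m pendant '[{"translation":[0.025,-0.015,0.0],"roll":2},{"translation":[0.07,-0.04,0.0],"roll":5},{"translation":[0.12,-0.07,0.0],"roll":8},{"translation":[0.17,-0.1,0.0],"roll":11},{"translation":[0.22,-0.13,0.01],"roll":14},{"translation":[0.27,-0.16,0.03],"roll":17},{"translation":[0.32,-0.19,0.05],"roll":17.6},{"translation":[0.365,-0.213,0.07],"roll":17.6},{"translation":[0.39,-0.227,0.085],"roll":17.6},{"translation":[0.4,-0.233,0.089],"roll":17.6},{"translation":[0.4,-0.233,0.089],"roll":17.6},{"translation":[0.4,-0.233,0.089],"roll":17.6}]' 255 40; python3 - <<'E'
from h import *
tj();shift([-.068,-.146,.028])
cv2.imwrite("pics/t1.png",cv2.resize(eyes.grab_frame("scene")[180:320,230:420,::-1],(760,560)))
E
```

```text
clock: 1.6
tool_pos: [0.4675, -0.2049, 0.1211]
tool_rot: [1.0, -0.025, 0.0, 0.0]
force: [0.7, 0.2, 0.5]
grip_width: 0.0004
finger_force: 0.0
t 1.6 TCP jig mm [ -68.1 -146.9] z 121.1 F jig [0.72 0.25] 0.48
shift mm [-0.  -0.9 93.1] toolx yaw -2.83out of range
```

View pics/t1.png

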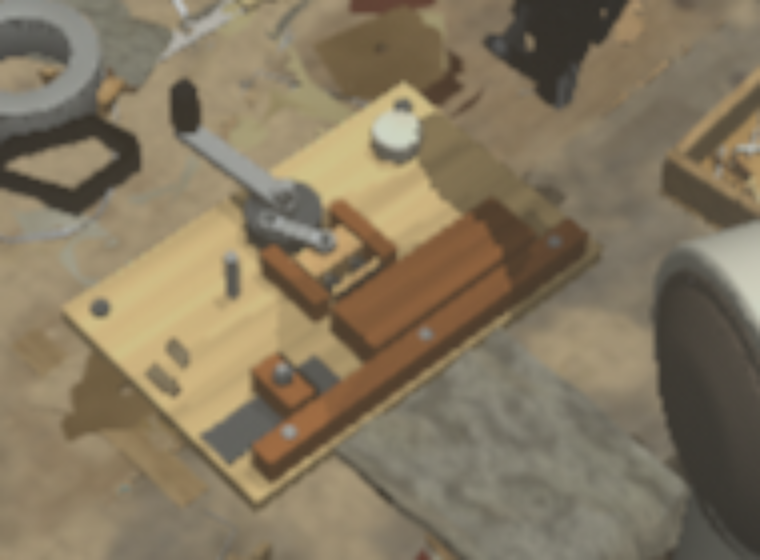

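The scene view shows the jig unobstructed and the gripper up at the top right (540,40), over the jig's -y end with its shadow on the strip's end. Next I descend.

```bash
python3 -m pendant '[{"translation":[0,0,0.03]},{"translation":[0,0,0.065]},{"translation":[0,0,0.085]},{"translation":[0,0,0.092]},{"translation":[0,0,0.092]},{"translation":[0,0,0.092]}]'; python3 -c "from h import *;tj()"; python3 -m pendant '[{"translation":[0,-0.004,0]},{"translation":[0,-0.008,0]},{"translation":[0,-0.012,0]},{"translation":[0,-0.016,0]},{"translation":[0,-0.02,0]},{"translation":[0,-0.024,0]},{"translation":[0,-0.024,0]}]'; python3 -c "from h import *;tj()"
```

```text
t 1.65 TCP jig mm [ -68. -147.] z 121.1 F jig [-0.06  0.54] 0.31
t 1.65 TCP jig mm [ -68. -147.] z 121.1 F jig [-0.06  0.54] 0.31validation failed for argument at $[0]...
validation failed for argument at $[0]...
```

```bash
python3 -m pendant '[{"translation":[0,0,0.03],"roll":0},{"translation":[0,0,0.065],"roll":0},{"translation":[0,0,0.085],"roll":0},{"translation":[0,0,0.092],"roll":0},{"translation":[0,0,0.092],"roll":0},{"translation":[0,0,0.092],"roll":0}]' && python3 -c "from h import *;tj()"; python3 -m pendant '[{"translation":[0,-0.004,0],"roll":0},{"translation":[0,-0.008,0],"roll":0},{"translation":[0,-0.012,0],"roll":0},{"translation":[0,-0.016,0],"roll":0},{"translation":[0,-0.02,0],"roll":0},{"translation":[0,-0.024,0],"roll":0},{"translation":[0,-0.024,0],"roll":0}]' && python3 -c "from h import *;tj()"
```

```text
clock: 2.4
tool_pos: [0.4684, -0.2046, 0.0296]
tool_rot: [1.0, -0.024, 0.001, 0.0]
force: [-0.6, 0.2, -0.1]
grip_width: 0.0002
finger_force: 0.0
t 2.4 TCP jig mm [ -67.2 -146.5] z 29.6 F jig [-0.61  0.16] -0.1
clock: 3.28
tool_pos: [0.469, -0.1798, 0.0284]
tool_rot: [1.0, -0.024, 0.0, 0.0]
force: [0.5, -0.1, 0.0]
grip_width: -0.0002
finger_force: 0.0
t 3.275 TCP jig mm [ -67.7 -121.7] z 28.4 F jig [ 0.55 -0.08] 0.0
```

```bash
python3 -m pendant '[{"translation":[0,-0.004,0],"roll":0},{"translation":[0,-0.008,0],"roll":0},{"translation":[0,-0.012,0],"roll":0},{"translation":[0,-0.016,0],"roll":0},{"translation":[0,-0.02,0],"roll":0},{"translation":[0,-0.024,0],"roll":0},{"translation":[0,-0.027,0],"roll":0}]' && python3 - <<'E'
from h import *
tj();cv2.imwrite("pics/t2.png",cv2.resize(eyes.grab_frame("top")[190:285,245:400,::-1],(790,484),interpolation=cv2.INTER_CUBIC))
E
```

```text
clock: 4.15
tool_pos: [0.4703, -0.1528, 0.0284]
tool_rot: [1.0, -0.024, -0.0, 0.0]
force: [0.3, 0.4, -0.4]
grip_width: -0.0002
finger_force: 0.0
t 4.15 TCP jig mm [-67.7 -94.7] z 28.4 F jig [0.27 0.37] -0.36
```

View pics/t2.png

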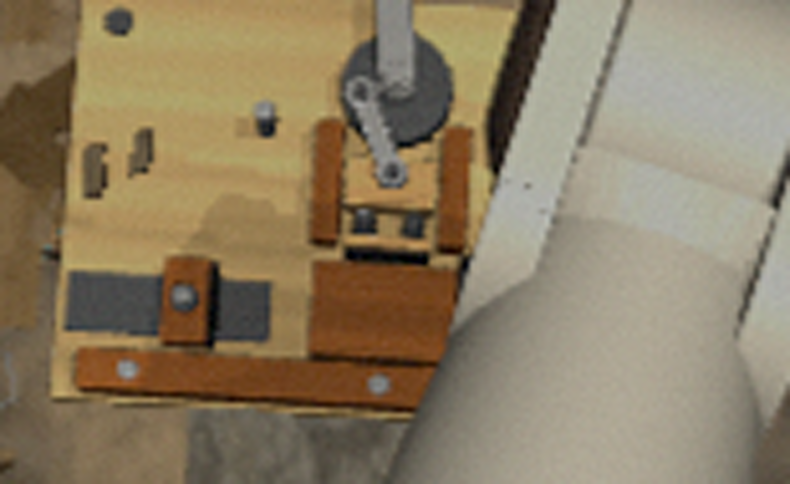

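The strip's +y end is still at about (313,265), so it has not moved, although the finger should be in contact by now. I'll check the scene view.

```bash
python3 - <<'E'
from h import *
s=monitor.observe();print(proj("scene",s["tool_pos"]),s["tool_pos"],proj("top",s["tool_pos"]))
cv2.imwrite("pics/t3.png",cv2.resize(eyes.grab_frame("scene")[170:320,230:430,::-1],(800,600),interpolation=cv2.INTER_CUBIC))
E
```

```text
[351.70031404 242.57114163] [ 0.47028477 -0.15266047  0.02838077] [358.12244431 254.43867566]
```

View pics/t3.png

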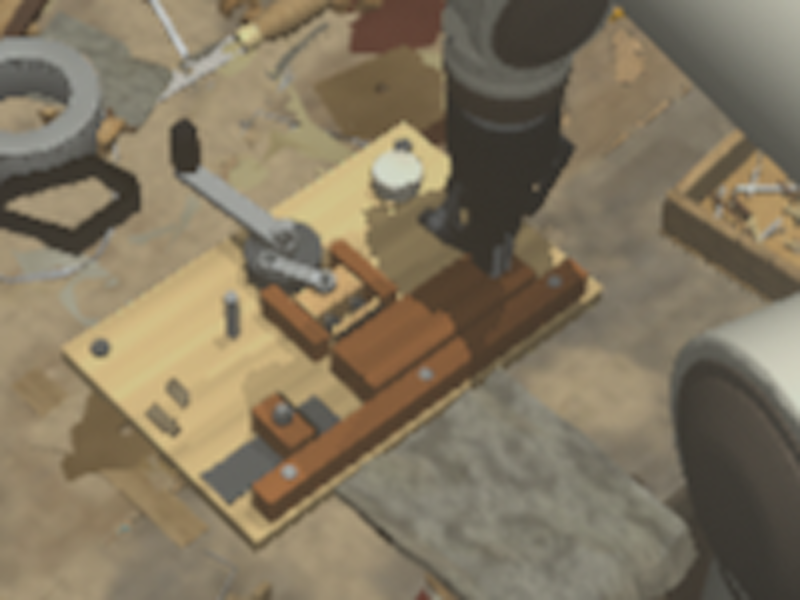

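```bash
python3 - <<'E'
from h import *
print("t1 tip expect",proj("scene",w([-.068,-.147,.121],O,YAW)),"seen (370,205)")
for y in (-.0947,-.105,-.113): print(y,[((proj("scene",w([-.0677,y,z],O,YAW))-(230,170))*4).round(0) for z in (.028,.048)])
for c in [(-.046,.0355,.048),(-.092,.0355,.048),(-.046,-.113,.048),(-.092,-.113,.048),(-.115,-.16,.018),(-.115,.16,.018),(.095,.16,.018)]: print(c,((proj("scene",w(c,O,YAW))-(230,170))*4).round(0))
E
```

```text
t1 tip expect [367.40866424 211.27989526] seen (370,205)
-0.0947 [array([487., 290.]), array([488., 272.])]
-0.105 [array([498., 283.]), array([499., 265.])]
-0.113 [array([506., 277.]), array([507., 259.])]
(-0.046, 0.0355, 0.048) [326. 354.]
(-0.092, 0.0355, 0.048) [372. 395.]
(-0.046, -0.113, 0.048) [486. 241.]
(-0.092, -0.113, 0.048) [532. 279.]
(-0.115, -0.16, 0.018) [600. 291.]
(-0.115, 0.16, 0.018) [252. 548.]
(0.095, 0.16, 0.018) [ 54. 353.]
```

```bash
python3 - <<'E'
from h import *
f=eyes.grab_frame("scene")[165:255,310:410,::-1].astype(float)
f=(255*(f/255)**.5).astype(np.uint8)
cv2.imwrite("pics/t4.png",cv2.resize(f,(660,594),interpolation=cv2.INTER_CUBIC));tj()
E
```

```text
t 4.3 TCP jig mm [-67.7 -94.9] z 28.4 F jig [-0.36  0.02] -1.43
```

View pics/t4.png

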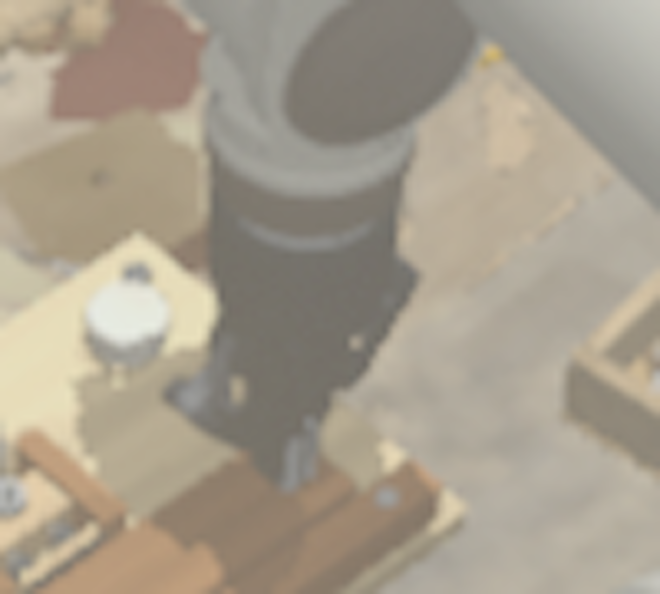

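The enhanced crop shows the shut fingertips at about (292,485), over the strip's top face rather than behind its end. So the real finger end seems to sit about 20 mm higher than the reported TCP. I'll back off, then go lower and feel for the base.

```bash
python3 -m pendant '[{"translation":[0,0.005,-0.006],"roll":0},{"translation":[0,0.02,-0.006],"roll":0},{"translation":[0,0.04,-0.006],"roll":0},{"translation":[0,0.055,-0.006],"roll":0},{"translation":[0,0.055,-0.003],"roll":0},{"translation":[0,0.055,0.0],"roll":0},{"translation":[0,0.055,0.0],"roll":0}]' && python3 -c "from h import *;tj()"; python3 -m pendant '[{"translation":[0,0,0.002],"roll":0},{"translation":[0,0,0.004],"roll":0},{"translation":[0,0,0.006],"roll":0},{"translation":[0,0,0.006],"roll":0}]' && python3 -c "from h import *;tj()"
```

```text
clock: 5.18
tool_pos: [0.4674, -0.2076, 0.028]
tool_rot: [1.0, -0.024, -0.0, -0.0]
force: [0.4, -0.2, 0.5]
grip_width: 0.0003
finger_force: 0.0
t 5.175 TCP jig mm [ -68.  -149.5] z 28.0 F jig [ 0.41 -0.14] 0.47
clock: 5.68
tool_pos: [0.4675, -0.208, 0.0222]
tool_rot: [1.0, -0.024, -0.0, -0.0]
force: [-0.6, -0.1, 0.1]
grip_width: -0.0003
finger_force: 0.0
t 5.675 TCP jig mm [ -67.8 -149.9] z 22.2 F jig [-0.61 -0.11] 0.11
```

```bash
python3 -m pendant '[{"translation":[0,0,0.001],"roll":0},{"translation":[0,0,0.002],"roll":0},{"translation":[0,0,0.003],"roll":0},{"translation":[0,0,0.004],"roll":0},{"translation":[0,0,0.005],"roll":0}]' && python3 - <<'E'
from h import *
tj()
f=eyes.grab_frame("scene")[165:255,310:410,::-1].astype(float)
f=(255*(f/255)**.5).astype(np.uint8)
cv2.imwrite("pics/t5.png",cv2.resize(f,(660,594),interpolation=cv2.INTER_CUBIC))
for z in (.018,.038,.048): print((proj("scene",w([-.068,-.15,z],O,YAW))-(310,165))*6.6)
E
```

```text
clock: 6.3
tool_pos: [0.4676, -0.2081, 0.0173]
tool_rot: [1.0, -0.024, 0.0, 0.0]
force: [-0.3, 0.2, 0.0]
grip_width: -0.0
finger_force: 0.0
t 6.3 TCP jig mm [ -67.7 -150. ] z 17.3 F jig [-0.27  0.17] 0.04
[367.81899811 460.36391705]
[370.86290084 430.73727051]
[372.40568471 415.72118211]
```

View pics/t5.png

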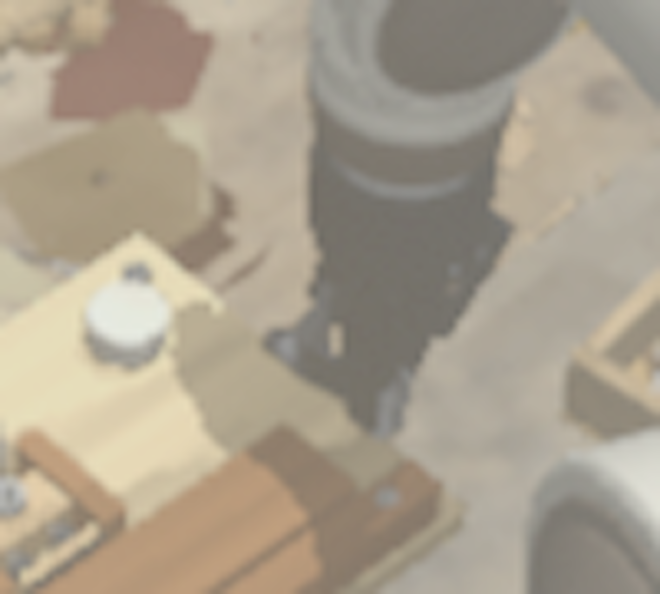

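The fingertip shows at about (385,432), which fits z≈38 mm while the TCP reads 17 mm. So the true finger end is about 20 mm above the reported TCP. I'll use TCP z≈9 mm and push.

```bash
python3 -m pendant '[{"translation":[0,0,0.002],"roll":0},{"translation":[0,0,0.004],"roll":0},{"translation":[0,0,0.006],"roll":0},{"translation":[0,0,0.008],"roll":0},{"translation":[0,0,0.008],"roll":0}]' && python3 -c "from h import *;tj()"; python3 -m pendant '[{"translation":[0,-0.004,0],"roll":0},{"translation":[0,-0.008,0],"roll":0},{"translation":[0,-0.012,0],"roll":0},{"translation":[0,-0.016,0],"roll":0},{"translation":[0,-0.020,0],"roll":0},{"translation":[0,-0.024,0],"roll":0},{"translation":[0,-0.028,0],"roll":0},{"translation":[0,-0.032,0],"roll":0},{"translation":[0,-0.036,0],"roll":0},{"translation":[0,-0.040,0],"roll":0}]' && python3 - <<'E'
from h import *
tj();f=eyes.grab_frame("top");cv2.imwrite("pics/a1.png",f[:,:,::-1])
h=cv2.cvtColor(f,cv2.COLOR_RGB2HSV)
print(h[248,285:330].tolist())
E
```

```text
clock: 6.98
tool_pos: [0.4675, -0.208, 0.0092]
tool_rot: [1.0, -0.024, -0.0, -0.0]
force: [-1.1, -0.6, 0.1]
grip_width: 0.0
finger_force: 0.0
t 6.975 TCP jig mm [ -67.9 -150. ] z 9.2 F jig [-1.03 -0.65] 0.12
clock: 8.22
tool_pos: [0.4696, -0.1679, 0.0094]
tool_rot: [1.0, -0.024, 0.0, 0.0]
force: [-0.2, -1.4, 0.2]
grip_width: 0.0001
finger_force: 0.6
t 8.225 TCP jig mm [ -67.7 -109.8] z 9.4 F jig [-0.12 -1.4 ] 0.23
[[11, 178, 93], [177, 94, 27], [47, 128, 14], [72, 21, 60], [160, 11, 68], [40, 12, 66], [80, 12, 66], [30, 16, 65], [40, 12, 62], [30, 21, 61], [15, 8, 66], [80, 12, 64], [27, 49, 57], [14, 179, 100], [12, 187, 113], [12, 177, 108], [12, 178, 109], [13, 200, 112], [14, 194, 117], [14, 179, 117], [13, 186, 118], [12, 188, 114], [13, 182, 118], [12, 183, 121], [14, 189, 120], [14, 192, 118], [13, 212, 118], [13, 182, 122], [14, 198, 120], [13, 184, 118], [14, 196, 120], [12, 184, 118], [13, 184, 119], [14, 200, 116], [13, 187, 120], [14, 192, 118], [13, 190, 117], [13, 193, 115], [13, 193, 116], [13, 182, 118], [14, 192, 118], [13, 180, 122], [13, 185, 121], [13, 189, 119], [14, 197, 114]]
```

```bash
python3 -c "
from h import *
a=ray('top',(297.5,248),.048);b=ray('top',(287.9,248),.042);print(a,b,b-a)"; python3 -m pendant '[{"translation":[0,-0.003,0],"roll":0},{"translation":[0,-0.006,0],"roll":0},{"translation":[0,-0.009,0],"roll":0},{"translation":[0,-0.012,0],"roll":0},{"translation":[0,-0.015,0],"roll":0},{"translation":[0,-0.017,0],"roll":0},{"translation":[0,-0.018,0],"roll":0}]' && python3 -c "from h import *;tj()"
```

```text
[ 0.48184952 -0.00352386  0.048     ] [0.48263225 0.02017799 0.042     ] [ 0.00078273  0.02370185 -0.006     ]
clock: 9.15
tool_pos: [0.4704, -0.15, 0.0094]
tool_rot: [1.0, -0.024, 0.0, 0.0]
force: [0.0, -2.2, 0.3]
grip_width: -0.0
finger_force: 0.7
t 9.15 TCP jig mm [-67.7 -91.9] z 9.4 F jig [ 0.15 -2.16] 0.31
```

Remaining gap is about 6 mm. I'll creep at 0.5 mm per row with force checks.

```bash
python3 -m pendant '[{"translation":[0,-0.001,0],"roll":0},{"translation":[0,-0.002,0],"roll":0},{"translation":[0,-0.0025,0],"roll":0},{"translation":[0,-0.003,0],"roll":0}]' | grep force && python3 -m pendant '[{"translation":[0,-0.0005,0],"roll":0},{"translation":[0,-0.001,0],"roll":0}]' | grep force: ;python3 -c "from h import *;tj()"
```

```text
force: [-0.3, -1.5, 0.1]
finger_force: 0.7
force: [0.7, -1.6, 0.5]
finger_force: 0.7
t 9.9 TCP jig mm [-67.7 -88. ] z 9.4 F jig [ 0.73 -1.57] 0.52
```

```bash
python3 -m pendant '[{"translation":[0,-0.0005,0],"roll":0},{"translation":[0,-0.001,0],"roll":0}]' | grep force: ;python3 -c "from h import *;tj()"
```

```text
force: [-0.2, -0.3, 0.3]
finger_force: 0.7
t 10.15 TCP jig mm [-67.7 -87. ] z 9.4 F jig [-0.17 -0.35] 0.26
```

```bash
for i in 1; do python3 -m pendant '[{"translation":[0,-0.0005,0],"roll":0},{"translation":[0,-0.001,0],"roll":0}]' | grep ^force: ;python3 -m pendant '[{"translation":[0,-0.0005,0],"roll":0}]' | grep ^force: ; done;python3 - <<'E'
from h import *
tj();f=eyes.grab_frame("top");h=cv2.cvtColor(f,cv2.COLOR_RGB2HSV)
print(h[244,283:302].tolist());print(h[252,283:302].tolist())
E
```

```text
force: [-0.1, -1.8, 0.8]
force: [1.2, -1.4, 0.2]
t 10.525 TCP jig mm [-67.7 -85.5] z 9.4 F jig [ 1.24 -1.38] 0.23
[[13, 188, 118], [13, 181, 124], [13, 181, 97], [17, 131, 39], [78, 255, 5], [13, 191, 104], [14, 202, 120], [13, 197, 118], [14, 207, 117], [13, 185, 121], [13, 184, 119], [12, 190, 117], [13, 191, 119], [12, 183, 121], [14, 186, 115], [12, 191, 119], [11, 177, 118], [13, 195, 118], [13, 183, 117]]
[[14, 198, 116], [14, 206, 120], [14, 200, 65], [101, 255, 8], [15, 165, 65], [14, 198, 102], [13, 192, 110], [13, 202, 110], [12, 184, 112], [15, 213, 103], [15, 214, 106], [13, 181, 111], [13, 192, 109], [13, 185, 109], [13, 183, 110], [14, 196, 108], [14, 202, 106], [12, 179, 107], [13, 185, 109]]
```

```bash
python3 -m pendant '[{"translation":[0,-0.0005,0],"roll":0}]' | grep ^force: ;python3 -m pendant '[{"translation":[0,-0.0003,0],"roll":0}]' | grep ^force: ; python3 -c "from h import *;tj()"
```

```text
force: [-0.9, -2.0, 0.5]
force: [0.1, -1.0, 0.9]
t 10.825 TCP jig mm [-67.7 -84.7] z 9.4 F jig [ 0.17 -1.  ] 0.94
```

```bash
python3 -m pendant '[{"translation":[0,-0.0003,0],"roll":0}]' | grep ^force: ;python3 -m pendant '[{"translation":[0,-0.0003,0],"roll":0}]' | grep ^force: ; python3 -c "from h import *;tj()"
```

```text
force: [0.0, -1.2, 0.4]
force: [0.1, -1.7, 0.4]
t 11.075 TCP jig mm [-67.7 -84.1] z 9.4 F jig [ 0.14 -1.67] 0.37
```

```bash
python3 -m pendant '[{"translation":[0,-0.0004,0],"roll":0}]' | grep ^force: ;python3 -m pendant '[{"translation":[0,-0.0004,0],"roll":0}]' | grep ^force: ; python3 -c "from h import *;tj()"
```

```text
force: [-0.5, -2.4, 0.3]
force: [0.8, -3.7, -0.0]
t 11.325 TCP jig mm [-67.8 -83.5] z 9.4 F jig [ 1.   -3.61] -0.04
```

```bash
python3 -m pendant '[{"translation":[0,-0.0004,0],"roll":0}]' | grep ^force: ;python3 -m pendant '[{"translation":[0,-0.0004,0],"roll":0}]' | grep ^force: ; python3 -c "from h import *;tj()"
```

```text
force: [-0.7, -5.5, 1.0]
force: [-1.8, -9.3, 0.3]
t 11.575 TCP jig mm [-67.8 -83.4] z 9.4 F jig [-1.39 -9.36] 0.35
```

```bash
python3 -m pendant '[{"translation":[0,-0.0004,0],"roll":0}]' | grep ^force: ; python3 -c "from h import *;tj()"
```

```text
force: [-1.3, -10.9, -0.8]
t 11.7 TCP jig mm [-67.8 -83.3] z 9.5 F jig [ -0.82 -10.94] -0.77
```

The strip is on the stop at about 11 N. I'll back off gently and go up, then check the last joint for the lever swing.

```bash
python3 -m pendant '[{"translation":[0,0.001,0],"roll":0},{"translation":[0,0.004,0],"roll":0},{"translation":[0,0.010,0],"roll":0},{"translation":[0,0.018,-0.005],"roll":0},{"translation":[0,0.020,-0.03],"roll":0},{"translation":[0,0.020,-0.06],"roll":0},{"translation":[0,0.020,-0.085],"roll":0},{"translation":[0,0.020,-0.095],"roll":0},{"translation":[0,0.020,-0.095],"roll":0}]' | grep ^force: ; python3 - <<'E'
from h import *
tj();print(monitor.observe()["qpos"].round(3));shift([.137,-.06,.105]);shift([.137,-.06,.046])
f=eyes.grab_frame("top");cv2.imwrite("pics/a2.png",f[:,:,::-1]);h=cv2.cvtColor(f,cv2.COLOR_RGB2HSV)
for r in (244,248,252):print(h[r,283:292].tolist())
E
```

```text
force: [0.2, -0.0, 0.2]
t 12.825 TCP jig mm [ -67.5 -102.4] z 104.6 F jig [ 0.17 -0.03] 0.19
[-0.329 -0.055 -0.17   1.455  0.     2.861]
shift mm [204.5 -42.4  -0.3] toolx yaw -2.78
shift mm [204.5 -42.5  58.7] toolx yaw -2.78
[[15, 214, 112], [13, 197, 118], [11, 174, 94], [12, 172, 37], [13, 194, 112], [13, 196, 120], [13, 181, 120], [12, 191, 116], [12, 179, 117]]
[[23, 20, 52], [13, 182, 109], [15, 192, 73], [19, 89, 23], [12, 208, 93], [13, 198, 107], [13, 188, 103], [11, 166, 109], [13, 183, 102]]
[[13, 190, 114], [12, 176, 120], [11, 148, 69], [11, 127, 44], [14, 194, 100], [13, 199, 110], [12, 199, 104], [13, 197, 105], [13, 192, 109]]
```

```bash
python3 -m pendant '[{"translation":[0.02,-0.004,0],"roll":0},{"translation":[0.06,-0.012,0],"roll":-2},{"translation":[0.11,-0.023,0],"roll":-5},{"translation":[0.16,-0.033,0],"roll":-5},{"translation":[0.19,-0.04,0],"roll":-5},{"translation":[0.2045,-0.042,0.015],"roll":-5},{"translation":[0.2045,-0.042,0.04],"roll":-5},{"translation":[0.2045,-0.042,0.055],"roll":-5},{"translation":[0.2045,-0.042,0.059],"roll":-5},{"translation":[0.2045,-0.042,0.059],"roll":-5}]' | grep ^force: ; python3 - <<'E'
from h import *
tj();s=monitor.observe();R=Ro.from_quat(s["tool_rot"]);print(s["qpos"].round(3))
for th in np.arange(.1,1.66,.1):
    t=np.array([-np.sin(th),np.cos(th)]);p=np.array([.045,0])+.092*np.array([np.cos(th),np.sin(th)])-.026*t
    print(th.round(2),"roll",round(5.0-np.degrees(th),1),(R.inv().apply(w([*p,s["tool_pos"][2]],O,YAW)-s["tool_pos"])*1e3).round(1))
f=eyes.grab_frame("scene")[165:285,250:410,::-1].astype(float)
cv2.imwrite("pics/t6.png",cv2.resize((255*(f/255)**.6).astype(np.uint8),(800,600),interpolation=cv2.INTER_CUBIC))
for z in (.046,.066):print((proj("scene",[*s["tool_pos"][:2],z])-(250,165))*5)
for z in (.056,.098):print("knob",(proj("scene",w([.1396,.0088,z],O,YAW))-(250,165))*5)
E
```

```text
force: [-0.7, 0.1, 0.5]
t 14.125 TCP jig mm [136.5 -60.4] z 45.7 F jig [-0.66  0.03] 0.49
[-0.188  0.417  0.256  1.41  -0.     2.915]
0.1 roll -0.7 [  6.4 -43.3  -0. ]
0.2 roll -6.5 [  8.4 -52.6  -0. ]
0.3 roll -12.2 [  9.5 -62.1  -0. ]
0.4 roll -17.9 [  9.6 -71.7  -0. ]
0.5 roll -23.6 [  8.7 -81.2  -0. ]
0.6 roll -29.4 [  6.9 -90.6  -0. ]
0.7 roll -35.1 [  4.2 -99.7  -0. ]
0.8 roll -40.8 [   0.6 -108.6   -0. ]
0.9 roll -46.6 [  -3.9 -117.    -0. ]
1.0 roll -52.3 [  -9.2 -125.    -0. ]
1.1 roll -58.0 [ -15.2 -132.4   -0. ]
1.2 roll -63.8 [ -22.  -139.1   -0. ]
1.3 roll -69.5 [ -29.4 -145.1   -0. ]
1.4 roll -75.2 [ -37.4 -150.4   -0. ]
1.5 roll -80.9 [ -45.8 -154.8   -0. ]
1.6 roll -86.7 [ -54.7 -158.4   -0. ]
[223.75736594 192.66520384]
[222.85839972 169.29325645]
knob [126.85153132 237.75668628]
knob [123.03779414 188.0141424 ]
```

View pics/t6.png

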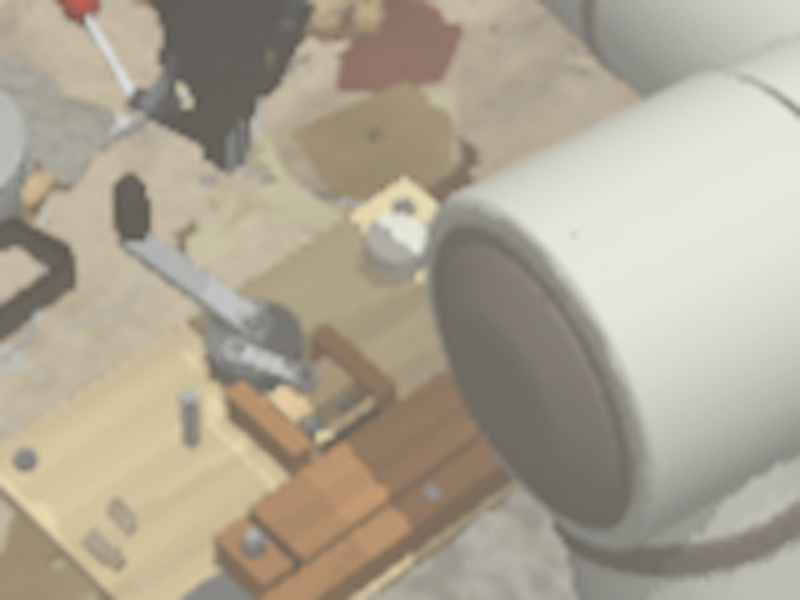

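The scene view shows the strip flush with the stop near (255,520). The shut fingertip is at (228,165), level with the knob at (130,205), so the 20 mm offset is confirmed. I'll swing slowly.

```bash
python3 -m pendant '[{"translation":[0.002,-0.012,0],"roll":0},{"translation":[0.004,-0.026,0],"roll":0},{"translation":[0.006,-0.035,0],"roll":0},{"translation":[0.006,-0.039,0],"roll":0},{"translation":[0.0064,-0.0433,0],"roll":-0.7},{"translation":[0.0074,-0.048,0],"roll":-3.6},{"translation":[0.0084,-0.0526,0],"roll":-6.5},{"translation":[0.009,-0.0574,0],"roll":-9.3},{"translation":[0.0095,-0.0621,0],"roll":-12.2},{"translation":[0.0096,-0.0669,0],"roll":-15}]' | grep ^force: ; python3 -c "from h import *;tj()"; python3 -m pendant '[{"translation":[0,0,0],"roll":0}]' | grep ^force: ; python3 - <<'E'
from h import *
s=monitor.observe();R=Ro.from_quat(s["tool_rot"]);M=R.as_matrix()
yw=np.arctan2(M[1,0],M[0,0])-YAW;print(yw)
for th in np.arange(.35,1.56,.1):
    t=np.array([-np.sin(th),np.cos(th)]);p=np.array([.045,0])+.092*np.array([np.cos(th),np.sin(th)])-.026*t
    print(th.round(2),"roll",round(np.degrees(yw-th),1),(R.inv().apply(w([*p,s["tool_pos"][2]],O,YAW)-s["tool_pos"])*1e3).round(1))
f=eyes.grab_frame("top");cv2.imwrite("pics/a3.png",f[:,:,::-1])
E
```

```text
force: [-0.0, -0.7, 0.9]
t 15.425 TCP jig mm [140.5   7.1] z 45.4 F jig [ 0.02 -0.73] 0.9
force: [0.8, -0.0, -0.9]
0.34895915004693706
0.35 roll -0.1 [-0.2  0.2  0. ]
0.45 roll -5.8 [ 1.9 -9.1 -0. ]
0.55 roll -11.5 [  3.1 -18.6   0. ]
0.65 roll -17.2 [  3.3 -28.1   0. ]
0.75 roll -23.0 [  2.6 -37.7   0. ]
0.85 roll -28.7 [  0.9 -47.1   0. ]
0.95 roll -34.4 [ -1.7 -56.3   0. ]
1.05 roll -40.2 [ -5.2 -65.2   0. ]
1.15 roll -45.9 [ -9.6 -73.7   0. ]
1.25 roll -51.6 [-14.8 -81.7   0. ]
1.35 roll -57.4 [-20.7 -89.1   0. ]
1.45 roll -63.1 [-27.4 -96.    0. ]
1.55 roll -68.8 [ -34.8 -102.1    0. ]
```

```bash
python3 -m pendant '[{"translation":[0.001,-0.0045,0],"roll":-3},{"translation":[0.0019,-0.0091,0],"roll":-5.8},{"translation":[0.0026,-0.0139,0],"roll":-8.6},{"translation":[0.0031,-0.0186,0],"roll":-11.5},{"translation":[0.0032,-0.0233,0],"roll":-14.3},{"translation":[0.0033,-0.0281,0],"roll":-17.2},{"translation":[0.003,-0.0329,0],"roll":-20.1},{"translation":[0.0026,-0.0377,0],"roll":-23}]' | grep ^force: ; python3 -c "from h import *;tj()"; python3 -m pendant '[{"translation":[-0.0005,-0.0045,0],"roll":-3},{"translation":[-0.0008,-0.008,0],"roll":-5}]' | grep ^force: ; python3 - <<'E'
from h import *
tj()
s=monitor.observe();R=Ro.from_quat(s["tool_rot"]);M=R.as_matrix()
yw=np.arctan2(M[1,0],M[0,0])-YAW;print(yw)
for th in np.arange(.85,1.56,.05):
    t=np.array([-np.sin(th),np.cos(th)]);p=np.array([.045,0])+.092*np.array([np.cos(th),np.sin(th)])-.026*t
    print(th.round(2),"roll",round(np.degrees(yw-th),1),(R.inv().apply(w([*p,s["tool_pos"][2]],O,YAW)-s["tool_pos"])*1e3).round(1))
E
```

```text
force: [1.2, -4.3, -1.8]
t 16.6 TCP jig mm [130.4  42.6] z 45.4 F jig [ 1.38 -4.26] -1.83
force: [7.4, -0.6, -0.7]
t 16.85 TCP jig mm [125.3  48.6] z 45.8 F jig [ 7.42 -0.28] -0.74
0.8374382672558115
0.85 roll -0.7 [ 2.4 -2.3 -0. ]
0.9 roll -3.6 [ 3.6 -7.  -0. ]
0.95 roll -6.4 [  4.4 -11.7  -0. ]
1.0 roll -9.3 [  5.1 -16.4  -0. ]
1.05 roll -12.2 [  5.5 -21.1  -0. ]
1.1 roll -15.0 [  5.7 -25.9  -0.1]
1.15 roll -17.9 [  5.6 -30.7  -0.1]
1.2 roll -20.8 [  5.3 -35.5  -0.1]
1.25 roll -23.6 [  4.8 -40.2  -0.1]
1.3 roll -26.5 [  4.  -44.9  -0.1]
1.35 roll -29.4 [  3.  -49.6  -0.1]
1.4 roll -32.2 [  1.8 -54.2  -0.1]
1.45 roll -35.1 [  0.3 -58.8  -0.1]
1.5 roll -38.0 [ -1.4 -63.2  -0.1]
1.55 roll -40.8 [ -3.3 -67.6  -0.2]
```

```bash
python3 -m pendant '[{"translation":[0.0024,-0.0035,0],"roll":-1.5},{"translation":[0.0036,-0.007,0],"roll":-3.6},{"translation":[0.0044,-0.0117,0],"roll":-6.4},{"translation":[0.0051,-0.0164,0],"roll":-9.3},{"translation":[0.0055,-0.0211,0],"roll":-12.2}]' | grep ^force: ; python3 - <<'E'
from h import *
tj()
f=eyes.grab_frame("top");cv2.imwrite("pics/a4.png",f[:,:,::-1])
s=monitor.observe();R=Ro.from_quat(s["tool_rot"]);M=R.as_matrix()
yw=np.arctan2(M[1,0],M[0,0])-YAW;print(yw)
for th in np.arange(1.05,1.56,.05):
    t=np.array([-np.sin(th),np.cos(th)]);p=np.array([.045,0])+.092*np.array([np.cos(th),np.sin(th)])-.026*t
    print(th.round(2),"roll",round(np.degrees(yw-th),1),(R.inv().apply(w([*p,s["tool_pos"][2]],O,YAW)-s["tool_pos"])*1e3).round(1))
E
```

```text
force: [1.5, -5.5, 0.7]
t 17.475 TCP jig mm [112.4  66.1] z 45.6 F jig [ 1.78 -5.4 ] 0.72
1.0529174721981682
1.05 roll 0.2 [0.9 0.9 0. ]
1.1 roll -2.7 [ 2.1 -3.7 -0. ]
1.15 roll -5.6 [ 3.1 -8.4 -0. ]
1.2 roll -8.4 [  3.8 -13.1  -0. ]
1.25 roll -11.3 [  4.3 -17.9  -0. ]
1.3 roll -14.2 [  4.6 -22.7  -0. ]
1.35 roll -17.0 [  4.6 -27.4  -0. ]
1.4 roll -19.9 [  4.4 -32.2  -0. ]
1.45 roll -22.8 [  3.9 -37.   -0. ]
1.5 roll -25.6 [  3.2 -41.7  -0.1]
1.55 roll -28.5 [  2.3 -46.4  -0.1]
```

```bash
python3 -m pendant '[{"translation":[0.0021,-0.0037,0],"roll":-2.7},{"translation":[0.0031,-0.0084,0],"roll":-5.6},{"translation":[0.0038,-0.0131,0],"roll":-8.4},{"translation":[0.0043,-0.0179,0],"roll":-11.3}]' | grep ^force: ; python3 - <<'E'
from h import *
tj()
s=monitor.observe();R=Ro.from_quat(s["tool_rot"]);M=R.as_matrix()
yw=np.arctan2(M[1,0],M[0,0])-YAW;print(yw)
for th in np.arange(1.25,1.61,.05):
    t=np.array([-np.sin(th),np.cos(th)]);p=np.array([.045,0])+.092*np.array([np.cos(th),np.sin(th)])-.026*t
    print(th.round(2),"roll",round(np.degrees(yw-th),1),(R.inv().apply(w([*p,s["tool_pos"][2]],O,YAW)-s["tool_pos"])*1e3).round(1))
E
```

```text
force: [2.0, -2.2, 0.8]
t 18.025 TCP jig mm [99.  79.3] z 45.6 F jig [ 2.08 -2.11] 0.8
1.2472793365377388
1.25 roll -0.2 [-0.2 -0.2 -0. ]
1.3 roll -3.0 [ 0.9 -4.8 -0. ]
1.35 roll -5.9 [ 1.9 -9.5 -0. ]
1.4 roll -8.8 [  2.6 -14.2  -0. ]
1.45 roll -11.6 [  3. -19.  -0.]
1.5 roll -14.5 [  3.3 -23.8  -0. ]
1.55 roll -17.3 [  3.3 -28.6  -0. ]
1.6 roll -20.2 [  3.  -33.3  -0. ]
```

```bash
python3 -m pendant '[{"translation":[0.0009,-0.0048,0],"roll":-3},{"translation":[0.0019,-0.0095,0],"roll":-5.9},{"translation":[0.0026,-0.0142,0],"roll":-8.8},{"translation":[0.003,-0.019,0],"roll":-11.6},{"translation":[0.003,-0.0215,0],"roll":-13},{"translation":[0.003,-0.0215,0],"roll":-13}]' | grep ^force: ; python3 - <<'E'
from h import *
tj()
f=eyes.grab_frame("scene");cv2.imwrite("pics/s5.png",f[:,:,::-1])
# dark knob blob, expected at several lever angles
for th in (1.0,1.35,1.48,1.65): print(th,proj("scene",w([.045+.095*np.cos(th),.095*np.sin(th),.077],O,YAW)).round(0))
m=(f.max(2)<40).astype(np.uint8);m[:200]=0
n,l,st,c=cv2.connectedComponentsWithStats(m)
print([(st[i][4],c[i].round(0).tolist()) for i in range(1,n) if st[i][4]>20 and 240<c[i][0]<400 and c[i][1]<300])
E
```

```text
force: [-0.5, 0.6, 0.0]
t 18.775 TCP jig mm [79.2 89.5] z 45.4 F jig [-0.52  0.61] 0.04
1.0 [265. 229.]
1.35 [268. 238.]
1.48 [270. 241.]
1.65 [274. 245.]
[]
```

The force has dropped to zero, so the lever has snapped. I'll retreat, clear the view and check.

```bash
python3 -m pendant '[{"translation":[0,0.006,0],"roll":0},{"translation":[0,0.016,0],"roll":0},{"translation":[0,0.026,-0.01],"roll":0},{"translation":[0,0.03,-0.04],"roll":0},{"translation":[0,0.03,-0.08],"roll":0},{"translation":[0,0.03,-0.12],"roll":0},{"translation":[-0.02,0.03,-0.14],"roll":0},{"translation":[-0.06,0.03,-0.15],"roll":0},{"translation":[-0.11,0.03,-0.15],"roll":0},{"translation":[-0.16,0.03,-0.15],"roll":0},{"translation":[-0.21,0.03,-0.15],"roll":0},{"translation":[-0.26,0.03,-0.15],"roll":0},{"translation":[-0.3,0.03,-0.15],"roll":0},{"translation":[-0.32,0.03,-0.15],"roll":0},{"translation":[-0.32,0.03,-0.15],"roll":0}]' | grep ^force: ; python3 - <<'E'
from h import *
tj()
f=eyes.grab_frame("top")[:,:,::-1];g=eyes.grab_frame("scene")[:,:,::-1]
a=cv2.resize(f[155:285,245:400],(620,520)[:2],interpolation=cv2.INTER_CUBIC)[:, :400]
b=cv2.resize(g[190:320,240:340],(400,520),interpolation=cv2.INTER_CUBIC)
cv2.imwrite("pics/t7.png",np.hstack([a,b]))
E
```

```text
force: [0.2, 0.5, 0.8]
t 20.7 TCP jig mm [  78.4 -232.9] z 194.9 F jig [0.2  0.54] 0.79
```

View pics/t7.png

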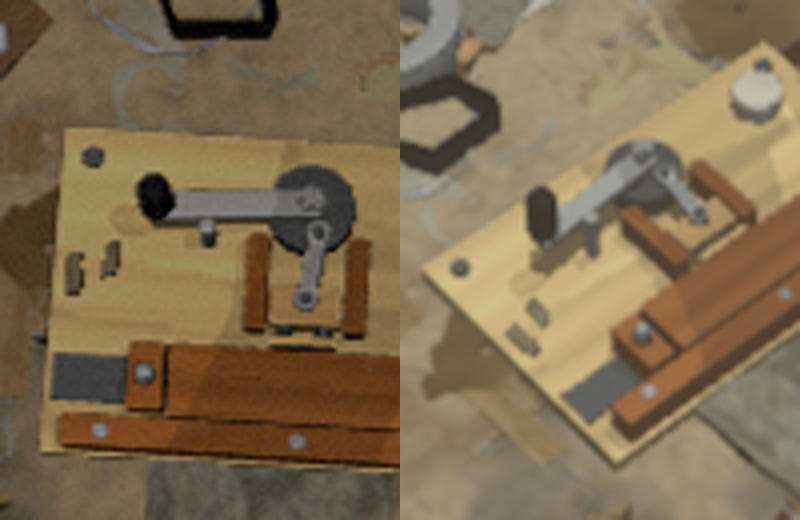

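The lever lies along +y against its end pin: knob at (155,195), pin at (208,232). The pad is against the strip, and the strip butts on the stop's rubber at about (165,375). I'll compare the stop joint with the earlier picture, then hand in.

```bash
python3 - <<'E'
from h import *
f=eyes.grab_frame("top");a=cv2.imread("pics/a2.png")[:,:,::-1]
for r in (244,246,248,250,252):print(a[r,283:290].max(1),f[r,283:290].max(1))
E
```

```text
[112 118  94  37 112 120 120] [117 129  94  40 108 126 121]
[103 122  86  31 102 115 117] [106 129  88  32 107 129 120]
[ 52 109  73  23  93 107 103] [ 53 115  80  22  99 114 112]
[ 96 123  70  19  95 106 103] [ 99 130  74  19  97 111 109]
[114 120  69  44 100 110 104] [121 125  66  46 102 110 108]
```

The strip has not shifted against the stop.

```bash
python3 -c "
from bench import arm; print(arm.finish_job())"
```

```text
the job is handed in; nothing more can be done
None
```

The strip sits against the end stop (measured push about 11 N), the cam lever is snapped home and clamping it, and the job was handed in at about 21 s; on the first approach the shut fingers passed over the strip, because the real fingertips sit about 20 mm above the reported TCP, and nothing moved.

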